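# Park the unit-cell model in the viewing bay and hold it wedged up

### The job

Roll the tray with the cubic crystal model along the rollers until it sits fully home against the end stop of the bay, keeping it on the rollers. Then slide the spring-returned wedge jaw along its track under the tray's near edge until that edge has just lifted off the rollers, by about 6 mm, and finish while still holding the jaw there: do not let go, and do not touch the tray. Leave the metal spacer block, the hammer and the jar where they are.

Things in the scene. Friction and masses are not known exactly. Their poses are not given: they have to be found in the camera images.
- lane: Fixed wooden roller lane and bay. Origin on the counter, mid-width; x points across it away from the robot, y along it to the bay. Base 160 mm (x), y -205 to 215 mm. Free rollers across it, tops 34 mm above the counter. Fences 48 mm high, inner faces at x = +68 and -68 mm; the near one (-68) ends at y = 88, so the bay is open to the robot.
- bay_stop (a point): On the lane: foot of the end stop's face, mid-width, at lane x = 0, y = 190 mm, on the counter. The end stop is a wall across the lane, 70 mm high and 16 mm thick; the tray's end meets it, so the tray's origin is then 70 mm short of it (lane y = 120 mm).
- carrier: Loose plywood tray (0.35 to 0.7 kg) with an 80 mm navy cube frame holding five lime spheres fixed on it. Origin: centre of underside; axes as the lane's. Plate 130 (x) x 140 (y) x 12 mm; walls at both y ends, 8 mm thick, tops 40 mm above the underside. Frame: 32 mm in from the near edge, 30 mm from the y ends, top 92 mm up. It stands on the rollers, 3 mm play to each fence.
- carrier_lip (a point): Middle of the tray's near (-x, robot side) lower edge, 65 mm from the tray's origin. Its height is 34 mm while the tray lies on the rollers, and tells the lift.
- jaw (a joint): Travel (m) of the beech wedge jaw on its wooden track (70 mm wide, rails 28 mm high, lane y = 120 mm): 0 drawn back, as at the start, growing along lane +x under the tray, stop at 0.075. A spring drives it back when let go (2 N at 0, 4 N at 0.05). With the tray against the far fence it meets the edge at about 0.030; 6 mm of lift comes at about 0.048; pushing takes up to 12 N.
- wedge_tip (a point): Middle of the top edge of the jaw's wedge tip, 30 mm above the counter; at travel 0 it is at lane x = -80 mm, y = 120 mm. From it the wedge's top face, 36 mm wide, rises 1 mm per 3 mm backwards (lane -x) for 70 mm, up to the post.
- jaw_post (a point): Middle of the top of the jaw's upright post, the part to push or grip: 24 mm (lane x) by 28 mm (lane y), top 90 mm above the counter, free on all sides above 55 mm. At travel 0 it is at lane x = -162 mm, y = 120 mm; it moves with the jaw.
- spacer: Loose aluminium spacer block 60 x 40 x 25 mm, bystander, to be left alone. Origin: centre of its underside.
- hammer: Loose small brass hammer with rosewood grip, 180 mm long, lying on the counter right of the lane, bystander, to be left alone.
- jar: Loose glass jar, 56 mm in diameter, 85 mm high, standing left of the lane, bystander, to be left alone. Origin: centre of its underside.
Mind the look-alikes: they are no part of the job. There is more than one size of the carrier; the job needs the middle-sized.

How it is judged:
On the way, in this order (a step that is already met when the one before it is completed fails the run):
1. the tray is rolled fully home against the bay's end stop (within 6 mm), the wedge not yet under it (y of carrier in the frame of lane above 0.114 m and z of carrier in the frame of lane below 0.037 m and value of joint jaw below 0.022 m), for 0.2 s.
2. the wedge lifts the tray's near edge off the rollers (z of carrier_lip in the frame of lane above 0.037 m and contact force between jaw and carrier above 0.3 N), for 0.2 s.
At the end, for the whole second after the job is handed in: The tray is home in the bay (within 8 mm of the end stop), its near edge 3 to 10 mm above its resting height, carried by the wedge and not touched by the robot, at rest, and the fingers still hold or push the jaw (more than 0.5 N) (all of step 2 and y of carrier in the frame of lane above 0.112 m and z of carrier_lip in the frame of lane below 0.044 m and contact force between the fingers and jaw above 0.5 N and contact force between each of the arm, the fingers and carrier below 0.2 N and linear speed of carrier below 0.01 m/s); the arm keeps its last pose, push and grip.
It fails at once if the tray is lifted right off the rollers or tipped up (its middle more than 12 mm up) (z of carrier in the frame of lane above 0.046 m).
It fails at once if the spacer block is moved by more than 20 mm (distance of spacer from where it was at the start of the episode above 0.02 m).
It fails at once if the hammer is moved by more than 20 mm (distance of hammer from where it was at the start of the episode above 0.02 m).
It fails at once if the jar is moved by more than 20 mm (distance of jar from where it was at the start of the episode above 0.02 m).
It also fails if it takes over 58 s, if anything falls off the work surface, if the arm or the gripper's body presses on something with over 40 N, if the wrist force passes 120 N, or if a joint passes its speed limit or range.

### The arm

A 6-joint arm with a two-finger parallel gripper is mounted at the origin on the work surface. World frame = base frame: x ahead of the robot, y to its left, z up, the work surface at z = 0. Lengths are in m, angles in rad, forces in N, time in s.
With the tool pointing down it reaches from about 0.375 to 0.9 m from the base axis. Payload 3.1 kg.
Tool frame: the origin (TCP) lies at the centre of the arm's flange, where the gripper is bolted on; the fingertips stand 173 mm ahead of it and the grasp point (between the pads) lies 155 mm ahead of it; z points along the fingers, x is the direction in which the jaws open and shut, and the axes are right-handed (so a half turn about z gives the same grasp; the last joint's range is limited). The gripper opens to 85 mm and grips with 20 to 120 N. Pads are 22 mm wide; open, the fingers measure 114 mm over their backs; the gripper's body (76 mm by 85 mm) begins 54 mm behind the grasp point. The pads swing forward as they close: fully open they stand 13 mm farther back than shut.
Start: joints at [1.06, 0.527, 1.433, -0, 1.181, -0.178], TCP at [0.204, 0.591, 0.405] pointing down, gripper open.
Joint ranges: [-3.08, 3.08], [-0.75, 2.2], [0.22, 2.44], [-1.43, 4.57], [0, 2.65], [-2.85, 2.85]. Speed limits (rad/s): [2.79, 2.79, 3.14, 3.14, 3.14, 3.14].

### API

Orientations are given as a unit quaternion [x, y, z, w].
In Python, from station import manip gives the robot as it stands.
- The arm moves only by the shell command python3 -m jog 'ROWS' [OPENING] [FORCE]. ROWS is JSON, a list that holds one entry, the list of rows, each a list of 4 numbers: the shift along the world's x, y, z in mm, then the turn about the world's z in degrees. A call has exactly 8 rows; each row shifts and turns the commanded pose from where the row before left it; what a row does not reach is not made up. A row lasts 1/8 s, in which the tool goes at most 62.5 mm and 10.7 degrees, less where a joint would pass 70% of its speed; a pose out of reach is approached as far as the arm can. A call is refused whole if a number of a shift passes 62.5 or a number of a turn 10.7, either way. A call with a gripper value outside its range is refused whole. OPENING is the opening in per cent of the stroke, from 0 (shut) to 100 (fully open), set as the call begins (- or left out, the last holds). The fingers move at their own pace and stop on an object; FORCE is the grip in N (left out, the last holds). Time passes only in rows, so rows that do not move let the fingers close, or fill a call up. It gives the time, the measured TCP pose, the force and the opening at its end, in the units of the state.
- manip.sense(): the state, without advancing time (a new reading comes with each control period).
- manip.snapshot(name): name is "side" or "top" or "wrist"; returns the picture (400x640x3 uint8, red, green, blue); there is no depth.
- manip.camera_info(name): a dict with "fx", "fy", "cx", "cy" (pixels), "k1" (the pictures are not rectified: a ray, as slopes to the right and down, at radius r is drawn at 1 + k1 r^2 times it, then the intrinsics apply), "R" (3x3) and "t" (3): a world point X has camera coordinates R X + t. Camera axes: x right, y down, z forward; pixel columns grow to the right and rows downward; lengths in m; the calibration is good to about 2 mm. A picture is of the moment at which its call begins: read the wrist's pose just before it. camera_info takes no time and is no camera call; for the wrist camera it gives the pose at the moment of the call.
- manip.sign_off(): hands the job in, once; it reports no verdict.
The state is a dict: "t": time; "q": joint angles; "qd": joint speeds; "tau": joint torques, N m; "tcp_pos": TCP position; "tool_rot": TCP orientation; "force": force on the tool from outside, world axes, zero at the start; "ft_torque": the same for the moment, N m; "finger_gap": opening from 0.0 (shut) to 1.0 (fully open).
Only numpy, scipy, OpenCV 4.12 (cv2) and the standard library are available. Lean on these libraries where they do the work, as an engineer would, in place of code of your own. Each camera call takes 0.05 s, during which the arm holds its last target. There are 200 camera calls.

## Working session

There is one attempt and no reset: what is moved stays moved. The work goes in short steps, Python scripts to look and compute and a shell command to move; the robot and the scene stay as the last step left them, time stands still between calls to the robot, and variables do not carry over. Pictures are saved under pics/ and viewed, about 8 in all and at most 12, crops included, and the job is handed in when it is done.

```bash
ls; mkdir -p pics
python3 - <<'E'
from station import manip
import cv2,numpy as np
for n in("top","side"):
    im=manip.snapshot(n); cv2.imwrite(f"pics/{n}0.png",im[:,:,::-1])
    c=manip.camera_info(n); print(n,{k:np.round(v,4).tolist() for k,v in c.items()})
s=manip.sense(); print(s['t'],s['tcp_pos'],s['tool_rot'],s['force'])
E
```

```text
pics
top {'fx': 386.0829, 'fy': 386.0829, 'cx': 314.2709, 'cy': 193.8267, 'k1': -0.0089, 'R': [[-0.0159, -0.9999, -0.0007], [-0.9918, 0.0159, -0.1265], [0.1265, -0.0014, -0.992]], 't': [0.033, 0.5338, 0.9883]}
side {'fx': 378.839, 'fy': 378.839, 'cx': 318.2413, 'cy': 196.2665, 'k1': -0.0695, 'R': [[0.8052, -0.5926, 0.0216], [-0.3666, -0.526, -0.7674], [0.4662, 0.61, -0.6408]], 't': [-0.4119, 0.2708, 0.8044]}
0.1 [0.20340547 0.59063685 0.40380925] [ 8.14167326e-01  5.80629428e-01 -9.19076259e-04  4.34149029e-04] [-0.47923081 -0.24092441 -0.62979094]
```

View pics/top0.png

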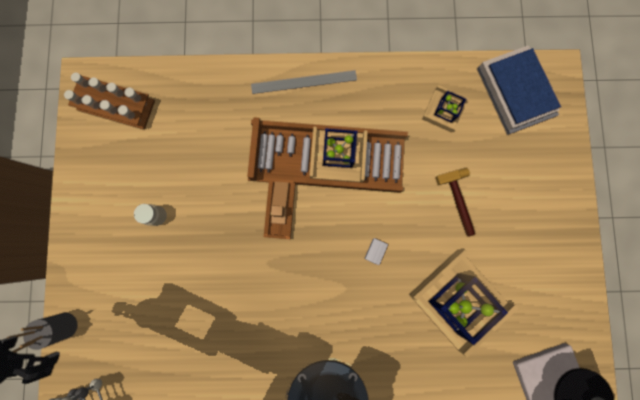

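View pics/side0.png

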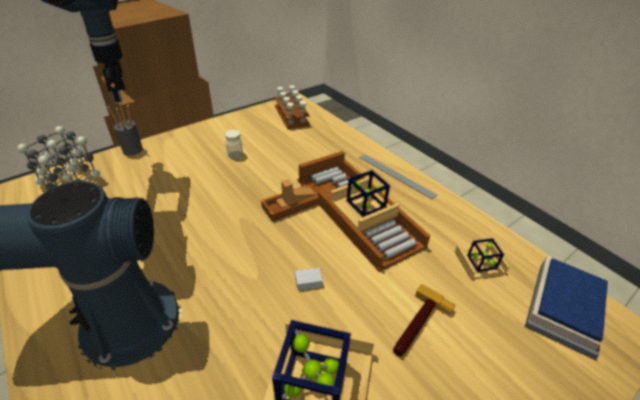

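Candidates for the carrier in the top view: the one at (340,148) in the lane, a small one at (450,105) and a large one at (463,305). The one in the lane fits: it is the middle size and stands on the rollers. The jaw post is at about (279,212), the end stop at about (254,150), the jar at (148,214), the spacer at (377,251) and the hammer at (458,200). I'll confirm in an enlarged crop.

Run:
```python
import cv2
im=cv2.imread("pics/top0.png")[108:248,235:415]
cv2.imwrite("pics/crop1.png",cv2.resize(im,None,fx=4.2,fy=4.2,interpolation=cv2.INTER_CUBIC))
```

```text
(no output)
```

View pics/crop1.png

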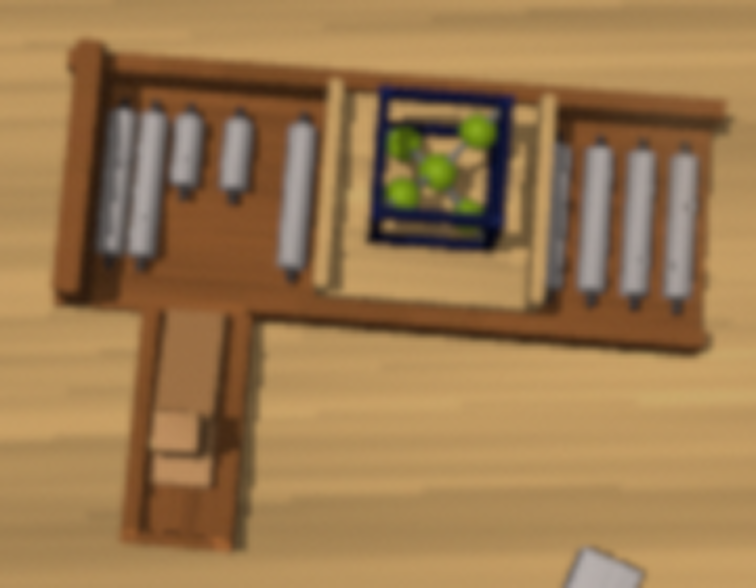

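```bash
cat > h.py <<'E'
from station import manip
import cv2,numpy as np
def cast(n,px,z,info=None):
    c=info or manip.camera_info(n); R=np.array(c['R']);t=np.array(c['t'])
    d=np.array([(px[0]-c['cx'])/c['fx'],(px[1]-c['cy'])/c['fy']]); u=d.copy()
    for _ in range(8): u=d/(1+c['k1']*(u@u))
    o=-R.T@t; v=R.T@np.array([*u,1]); return o+v*(z-o[2])/v[2]
def lane2w(o,a,p):
    x=np.array([np.cos(a),np.sin(a)]);y=np.array([-np.sin(a),np.cos(a)]); return o+x*p[0]+y*p[1]
E
python3 - <<'E'
from h import *
P={'stopTL':(75,45,.07),'stopTR':(103,43,.07),'stopBL':(57,298,.07),'stopBR':(84,302,.07),'post':(180,432,.09),
'farR':(725,100,.048),'farL':(106,55,.048),'nearR':(705,350,.048),
'lwT':(337,80,.074),'lwB':(327,291,.074),'rwT':(548,95,.074),'rwB':(537,306,.074),'trkBL':(122,540,.028),'trkBR':(241,548,.028)}
for k,(u,v,z) in P.items(): print(k,np.round(1000*cast('top',(235+u/4.2,108+v/4.2),z)[:2]))
for k,p,z in(('jar',(146,214),.085),('spacer',(377,251),.025)): print(k,np.round(1000*cast('top',p,z)[:2]))
E
```

```text
stopTL [731. 182.]
stopTR [732. 165.]
stopBL [571. 193.]
stopBR [568. 176.]
post [486. 116.]
farR [ 695. -227.]
farL [731. 166.]
nearR [ 535. -207.]
lwT [704.  19.]
lwB [572.  27.]
rwT [ 693. -111.]
rwB [ 561. -100.]
trkBL [424. 158.]
trkBR [418.  84.]
jar [484. 446.]
spacer [ 382. -138.]
```

The crop confirms it: the lane tray carries the five-sphere frame, so it is the middle-sized one. Lane origin ≈ (634,-18) mm, yaw ≈ -4.7°. Predicted post (482,115) agrees with the measured (486,116). Tray centre is at lane y ≈ -23, so it has to travel about 143 mm. Moving above the tray's -y end.

```bash
python3 -m jog '[[[26,-46,0,-9.5],[26,-46,0,-9.5],[26,-46,0,-9.5],[26,-46,0,-9.5],[26,-46,0,-9.5],[26,-46,0,-9.5],[26,-46,0,-9.5],[26,-46,0,-9.5]]]' 0 40
python3 -m jog '[[[26,-46,0,0],[26,-46,0,0],[26,-46,0,0],[26,-46,0,0],[26,-46,0,0],[26,-46,0,0],[26,-46,0,0],[26,-46,0,0]]]'
python3 - <<'E'
from h import *
c=manip.camera_info('wrist'); im=manip.snapshot('wrist'); cv2.imwrite('pics/w1.png',im[:,:,::-1])
np.save('w1.npy',c,allow_pickle=True); s=manip.sense(); print(s['t'],s['tcp_pos'],s['tool_rot'],s['q'])
E
```

```text
t: 1.1
tcp_pos: [0.4121, 0.2213, 0.4046]
tool_rot: [0.999, -0.046, -0.0, 0.0]
force: [1.2, -0.2, -0.3]
finger_gap: -0.001
t: 2.1
tcp_pos: [0.6201, -0.1467, 0.4042]
tool_rot: [0.999, -0.044, -0.0, -0.0]
force: [-0.2, -0.2, 0.0]
finger_gap: 0.002
2.15 [ 0.62308861 -0.15286736  0.4043758 ] [ 0.99894701 -0.04567851  0.00300214  0.00305593] [-0.41378406  0.54942007  1.39127742 -0.00381048  1.19309625 -0.32100297]
```

View pics/w1.png

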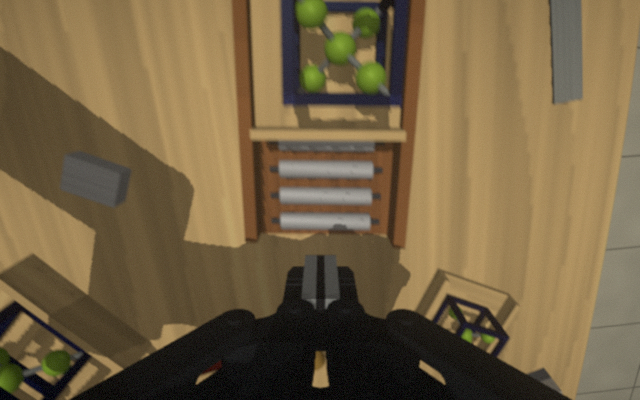

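Wrist view: the tray's near end wall runs from (251,140) to (406,140). Lane ends are at (251,240) and (400,246). The path down is clear.

Run:
```python
from h import *
c=np.load('w1.npy',allow_pickle=True).item()
for p,z in(((251,140),.074),((406,140),.074),((251,240),.048),((400,246),.048),((245,240),.048),((406,247),.048)): print(p,np.round(1000*cast('w',p,z,c)[:2]))
```

```text
(251, 140) [ 565. -104.]
(406, 140) [ 695. -116.]
(251, 240) [ 545. -206.]
(400, 246) [ 693. -226.]
(245, 240) [ 539. -205.]
(406, 247) [ 699. -227.]
```

```bash
python3 -m jog '[[[3,0,-25,0],[0,0,-25,0],[0,0,-25,0],[0,0,-25,0],[0,0,-25,0],[0,0,-25,0],[0,0,-23,0],[0,0,0,0]]]'
python3 -m jog '[[[0,3,0,0],[0.3,5,0,0],[0.5,5,0,0],[0.5,5,0,0],[0.5,5,0,0],[0.5,5,0,0],[0.5,5,0,0],[0.5,5,0,0]]]'
python3 -m jog '[[[1,10,0,0],[1,10,0,0],[1,10,0,0],[1,10,0,0],[1,10,0,0],[1,10,0,0],[1,10,0,0],[1,10,0,0]]]'
```

```text
t: 3.15
tcp_pos: [0.6215, -0.1445, 0.2294]
tool_rot: [0.999, -0.044, -0.003, -0.001]
force: [-0.6, 0.2, -0.6]
finger_gap: -0.003
t: 4.15
tcp_pos: [0.6259, -0.1069, 0.2318]
tool_rot: [0.999, -0.044, 0.0, 0.0]
force: [-0.0, -1.3, 1.1]
finger_gap: -0.002
t: 5.15
tcp_pos: [0.6339, -0.0264, 0.2317]
tool_rot: [0.999, -0.044, -0.0, 0.0]
force: [0.4, -1.3, 0.7]
finger_gap: -0.002
```

```bash
python3 -m jog '[[[0.5,5,0,0],[0.5,5,0,0],[0.5,5,0,0],[0.5,5,0,0],[0.5,5,0,0],[0.3,4,0,0],[0.3,3,0,0],[0.2,2,0,0]]]'
python3 -m jog '[[[0.2,2,0,0],[0.2,2,0,0],[0.2,2,0,0],[0.2,2,0,0],[0.2,2,0,0],[0.2,2,0,0],[0,1,0,0],[0,0,0,0]]]'
python3 - <<'E'
from h import *
c=manip.camera_info('wrist'); im=manip.snapshot('wrist'); cv2.imwrite('pics/w2.png',im[:,:,::-1]); np.save('w2.npy',c,allow_pickle=True)
t=manip.snapshot('top')
a=cv2.resize(t[100:250,235:415],(600,500))[:,:,::-1]; cv2.imwrite('pics/t2.png',a); print(manip.sense()['force'])
E
```

```text
t: 6.15
tcp_pos: [0.6371, 0.0071, 0.2316]
tool_rot: [0.999, -0.044, -0.0, -0.0]
force: [-0.7, -0.4, 0.1]
finger_gap: 0.004
t: 7.15
tcp_pos: [0.6385, 0.0201, 0.2318]
tool_rot: [0.999, -0.044, 0.0, -0.0]
force: [0.3, 0.6, 0.3]
finger_gap: -0.004
[0.41709218 0.12446943 0.64546095]
```

View pics/w2.png

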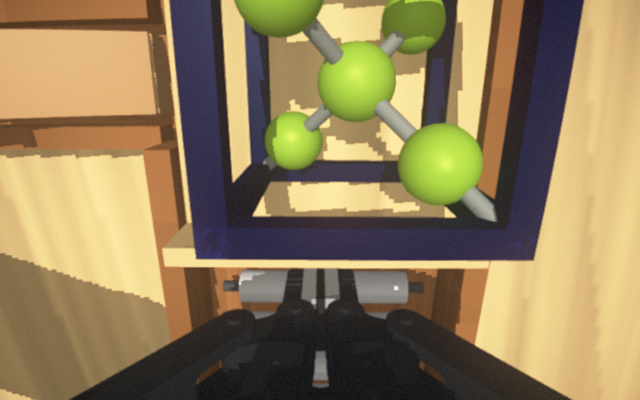

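The wall's outer edge is at row ~266 (columns 165–488). There is no contact force yet, so I'll keep creeping until the stop force appears.

```bash
python3 - <<'E'
from h import *
c=np.load('w2.npy',allow_pickle=True).item()
for p in((165,265),(488,267)): print(np.round(1000*cast('w',p,.074,c)[:2]))
E
python3 -m jog '[[[0.2,2,0,0],[0.2,2,0,0],[0.2,2,0,0],[0.1,1,0,0],[0.1,1,0,0],[0,1,0,0],[0,0,0,0],[0,0,0,0]]]'
```

```text
[577.  37.]
[707.  25.]
t: 8.25
tcp_pos: [0.6389, 0.0256, 0.2319]
tool_rot: [0.999, -0.043, -0.001, 0.003]
force: [-2.3, -12.7, 1.4]
finger_gap: 0.002
```

12.7 N against the stop: the tray is home. Backing off and rising.

```bash
python3 -m jog '[[[0,-2,0,0],[0,-2,0,0],[0,-3,0,0],[-1,-8,0,0],[-1,-15,0,0],[0,-5,0,0],[0,0,40,0],[0,0,50,0]]]'
python3 -m jog '[[[-20,25,40,0],[-20,25,0,0],[-25,20,0,0],[-25,20,0,0],[-25,20,0,0],[-20,0,0,0],[-10,0,0,0],[0,0,0,0]]]' 100
python3 - <<'E'
from h import *
c=manip.camera_info('wrist'); im=manip.snapshot('wrist'); cv2.imwrite('pics/w3.png',im[:,:,::-1]); np.save('w3.npy',c,allow_pickle=True)
print(manip.sense()['tcp_pos'])
E
```

```text
t: 9.25
tcp_pos: [0.6367, -0.0067, 0.3212]
tool_rot: [0.999, -0.044, -0.002, -0.0]
force: [1.3, -0.4, 0.7]
finger_gap: 0.003
t: 10.25
tcp_pos: [0.492, 0.1037, 0.3619]
tool_rot: [0.999, -0.044, 0.0, -0.0]
force: [-0.2, 0.7, -0.4]
finger_gap: 0.999
[0.4927243  0.10353797 0.36194658]
```

View pics/w3.png

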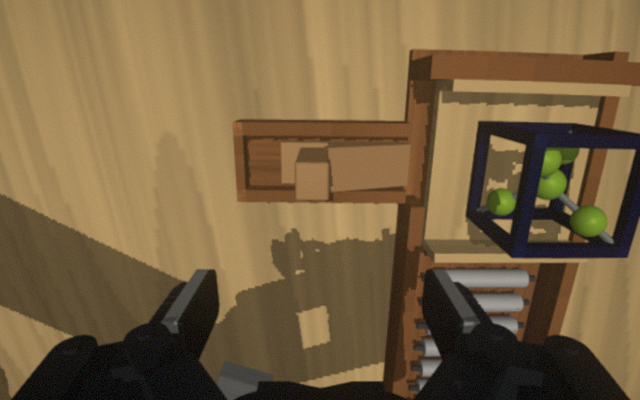

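Tray home: its far wall meets the end stop (row ~85). The jaw post is at about (312,181), its top face spanning columns 296–328 and rows 164–199.

Run:
```python
from h import *
c=np.load('w3.npy',allow_pickle=True).item()
R=np.array(c['R']);print(-R.T@np.array(c['t']))
for p,z in(((296,164),.09),((328,164),.09),((296,199),.09),((328,199),.09),((426,244),.074),((426,262),.074),((632,85),.074),((440,85),.074),((412,60),.07),((409,148),.03),((409,188),.03)): print(p,np.round(1000*cast('w',p,z,c)[:2]))
```

```text
[0.49886228 0.1827675  0.33178958]
(296, 164) [478. 134.]
(328, 164) [500. 132.]
(296, 199) [475. 109.]
(328, 199) [498. 107.]
(426, 244) [572.  58.]
(426, 262) [572.  42.]
(632, 85) [722. 168.]
(440, 85) [582. 177.]
(412, 60) [564. 195.]
(409, 148) [570. 127.]
(409, 188) [569.  92.]
```

```bash
python3 -m jog '[[[-2,8,0,0],[-2,8,0,0],[0,0,-20,0],[0,0,-25,0],[0,0,-25,0],[0,0,-25,0],[0,0,-20,0],[0,0,-12,0]]]' 80
python3 -m jog '[[[0,0,0,0],[0,0,0,0],[0,0,0,0],[0,0,0,0],[0,0,0,0],[0,0,0,0],[0,0,0,0],[0,0,0,0]]]' 10 40
python3 - <<'E'
from h import *
c=manip.camera_info('wrist'); im=manip.snapshot('wrist'); cv2.imwrite('pics/w4.png',im[:,:,::-1]); np.save('w4.npy',c,allow_pickle=True)
print(manip.sense()['tcp_pos'],manip.sense()['force'])
E
```

```text
t: 11.3
tcp_pos: [0.4882, 0.1203, 0.2336]
tool_rot: [0.999, -0.043, -0.001, 0.0]
force: [0.9, 0.8, -0.2]
finger_gap: 0.801
t: 12.3
tcp_pos: [0.4879, 0.12, 0.2355]
tool_rot: [0.999, -0.044, 0.0, -0.0]
force: [-2.0, 0.5, 6.9]
finger_gap: 0.278
[0.48789556 0.12001434 0.23550491] [-2.23266338  0.26540137  5.44848161]
```

View pics/w4.png

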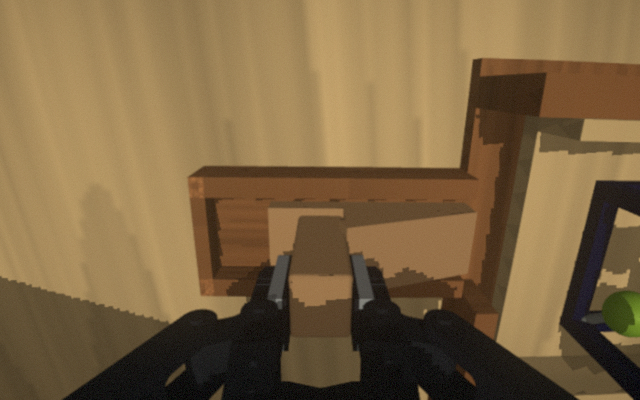

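Post gripped (gap 23.6 mm, matching its 24 mm). Pushing along lane +x.

```bash
python3 -m jog '[[[3,-0.25,0,0],[3,-0.25,0,0],[3,-0.25,0,0],[3,-0.25,0,0],[3,-0.25,0,0],[3,-0.25,0,0],[3,-0.25,0,0],[3,-0.25,0,0]]]'
python3 -m jog '[[[2,-0.2,0,0],[2,-0.2,0,0],[2,-0.2,0,0],[2,-0.2,0,0],[1,0,0,0],[1,0,0,0],[0,0,0,0],[0,0,0,0]]]'
```

```text
t: 13.35
tcp_pos: [0.5116, 0.1178, 0.2355]
tool_rot: [0.999, -0.044, -0.001, 0.0]
force: [-2.5, -1.0, 7.0]
finger_gap: 0.273
t: 14.35
tcp_pos: [0.5208, 0.117, 0.2355]
tool_rot: [0.999, -0.044, -0.002, 0.0]
force: [-5.3, -0.7, 8.1]
finger_gap: 0.271
```

```bash
python3 -m jog '[[[2,-0.2,0,0],[2,-0.2,0,0],[2,-0.2,0,0],[2,-0.2,0,0],[2,-0.2,0,0],[1,0,0,0],[0,0,0,0],[0,0,0,0]]]'
python3 - <<'E'
from h import *
c=manip.camera_info('wrist'); im=manip.snapshot('wrist'); cv2.imwrite('pics/w5.png',im[:,:,::-1]); np.save('w5.npy',c,allow_pickle=True)
s=manip.snapshot('side'); cv2.imwrite('pics/s5.png',cv2.resize(s[140:270,240:440],(800,520),interpolation=cv2.INTER_CUBIC)[:,:,::-1])
print(manip.sense()['tcp_pos'],manip.sense()['force'])
E
```

```text
t: 15.35
tcp_pos: [0.5317, 0.1159, 0.2355]
tool_rot: [0.999, -0.044, -0.002, 0.0]
force: [-5.7, -2.0, 7.3]
finger_gap: 0.273
[0.53172932 0.11594612 0.23551217] [-5.48887201 -1.95314299  7.49862198]
```

View pics/w5.png

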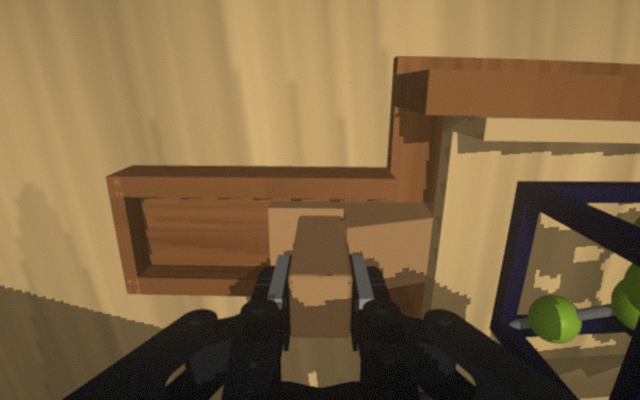

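View pics/s5.png

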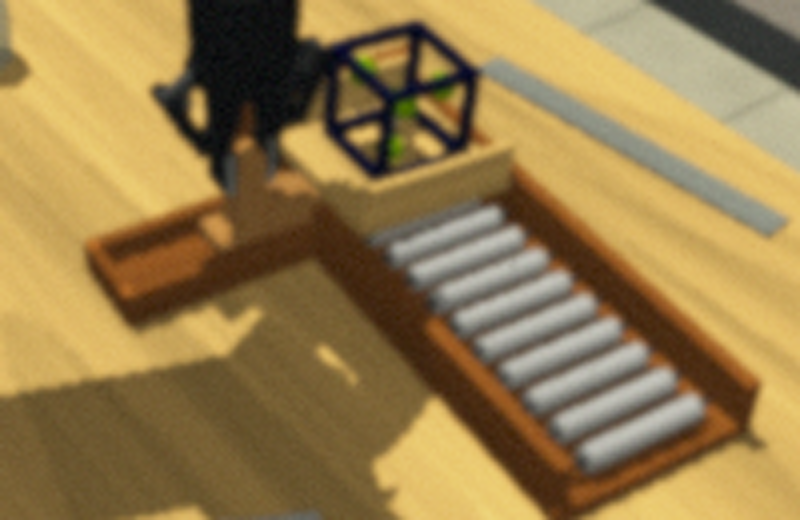

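Both views show the tray home with the wedge under its near edge. The edge meets the wedge face at about (431,240) in the wrist view. I'll work out the lift from the wedge geometry there, then go the last 4 mm.

```bash
python3 - <<'E'
from h import *
for n,cols in(('w5',(431,)),):
  c=np.load(n+'.npy',allow_pickle=True).item()
  for u in cols:
    z=.04
    for _ in range(20):
      x=cast('w',(u,240),z,c); z=.03+(.6134-x[0])/3
    print(n,u,np.round(x*1000,1),'lift',z*1000-34)
E
python3 -m jog '[[[1,-0.1,0,0],[1,-0.1,0,0],[1,-0.1,0,0],[1,-0.1,0,0],[0,0,0,0],[0,0,0,0],[0,0,0,0],[0,0,0,0]]]'
python3 - <<'E'
from h import *
from h import manip as m
c=m.camera_info('wrist'); im=m.snapshot('wrist'); np.save('w6.npy',c,allow_pickle=True); cv2.imwrite('pics/w6.png',im[:,:,::-1])
s=m.snapshot('side'); cv2.imwrite('pics/s6.png',s[:,:,::-1])
w4=cv2.imread('pics/w4.png')[130:350,400:640]; w6=im[130:350,350:590,::-1]
s0=cv2.imread('pics/s5.png')
cv2.imwrite('pics/cmp.png',cv2.resize(np.hstack([w4,w6]),None,fx=1.65,fy=1.65))
print(m.sense()['force'])
E
```

```text
w5 431 [587.7 116.   38.6] lift 4.557323513237826
t: 16.45
tcp_pos: [0.5357, 0.1156, 0.2355]
tool_rot: [0.999, -0.044, -0.002, 0.0]
force: [-7.6, -1.5, 8.6]
finger_gap: 0.269
[-5.39172239 -1.29995618  8.53920432]
```

View pics/cmp.png

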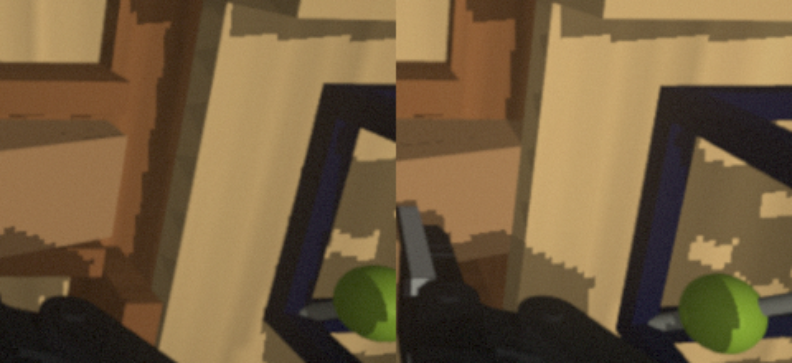

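Left crop is before the push and right crop is now: the wedge passes under the near edge. From the wedge geometry, lift was 4.6 mm at the last stop, so about 5.9 mm now. Travel is about 48 mm, which agrees with the given figure. One last check that the tray is still home.

Run:
```python
from h import *
def rows(n,u):
  im=cv2.imread(f'pics/{n}.png').astype(int); c=np.load(n+'.npy',allow_pickle=True).item()
  d=np.abs(np.diff(im[:,u].sum(1))); r=[i for i in range(30,170) if d[i]>60]
  for v in r: print(n,(u,v),[np.round(1000*cast('w',(u,v),z,c)[1],1) for z in(.07,.078)], im[v+2,u])
rows('w3',560); rows('w6',560)
s=manip.sense(); print(s['t'],s['tcp_pos'],s['force'],s['finger_gap'])
```

```text
w3 (560, 53) [np.float64(192.5), np.float64(192.2)] [ 47  76 114]
w3 (560, 81) [np.float64(173.6), np.float64(173.9)] [ 93 141 172]
w3 (560, 82) [np.float64(172.9), np.float64(173.2)] [ 95 145 176]
w3 (560, 93) [np.float64(165.2), np.float64(165.8)] [ 60  92 109]
w3 (560, 94) [np.float64(164.5), np.float64(165.1)] [ 56  84 100]
w3 (560, 104) [np.float64(157.4), np.float64(158.2)] [ 95 144 176]
w3 (560, 121) [np.float64(145.2), np.float64(146.3)] [55 65 77]
w3 (560, 122) [np.float64(144.4), np.float64(145.6)] [36 23 30]
w3 (560, 123) [np.float64(143.7), np.float64(144.9)] [41 29 30]
w3 (560, 164) [np.float64(112.6), np.float64(114.7)] [27 53 47]
w3 (560, 169) [np.float64(108.6), np.float64(110.9)] [26 97 81]
w6 (560, 60) [np.float64(197.3), np.float64(197.1)] [ 50  86 127]
w6 (560, 118) [np.float64(176.4), np.float64(177.4)] [105 157 189]
w6 (560, 119) [np.float64(176.0), np.float64(177.1)] [105 162 195]
w6 (560, 141) [np.float64(167.6), np.float64(169.2)] [ 62  92 115]
w6 (560, 142) [np.float64(167.2), np.float64(168.8)] [ 68  97 117]
w6 (560, 153) [np.float64(162.8), np.float64(164.7)] [101 153 186]
w6 (560, 154) [np.float64(162.4), np.float64(164.3)] [104 160 194]
16.55 [0.53565271 0.11556333 0.23549843] [-5.39172239 -1.29995618  8.53920432] 0.27166415583400483
```

The tray's wall-to-stop offset changed by only about 1 mm from before the lift (19 → 20 mm, including the 16 mm stop), so it is still home within the limit. Force is steady, so I'm handing in.

```bash
python3 -c "
from station import manip
print(manip.sign_off()); s=manip.sense(); print(s['t'],s['tcp_pos'],s['force'],s['finger_gap'])"
```

```text
the job is handed in; nothing more can be done
None
the job is handed in; nothing more can be done
```

The tray is home against the end stop with its near edge lifted about 6 mm, and I handed the job in with the gripper still holding the jaw. The sign-off gave no verdict.

- **Rolling home:** I pushed the middle-sized tray by its end wall with shut fingers until it pressed on the stop at 12.7 N.
- **Lifting:** I gripped the jaw post (gap about 23 mm) and slid it about 48 mm along its track. Lift was 4.6 mm from the wrist image at 44 mm of travel, which makes about 5.9 mm at the end.
- **Last checks:** At about 16.5 s the gripper still held the post with a steady push of 5–8 N, and nothing but the jaw was touching the tray as far as the pictures showed.
- **Small disagreement:** the last picture put the tray's end 3–4 mm from the stop instead of 0. The offset was about 3 mm before the lift and 4 mm after, so I took most of it as measurement bias. It is within the 8 mm limit either way.
- **Not checked:** I did not measure the spacer, hammer and jar again at the end. No move went close to them.

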